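Clamp the vial rack on the shaker platform

TASK

Get the vial rack on the shaker ready to run: flip up the cam lever of the clamp bar nearer the robot to release it, slide that bar along its rails until the rack is held square and without play between it and the far bar, then flip the lever fully down again to lock it. Leave the far bar and its lever as they are, keep the rack standing on the platform, and do not disturb the glassware, bottles and scissors beside the shaker.

Things in the scene. Friction and masses are not known exactly. Their poses are not given: they have to be found in the camera images.
- shaker: orbital shaker, fixed: white housing 300 x 270 mm, control panel on the robot side. Origin under its centre, on the bench; x runs along its rails from the robot side to the far side, z up. Platform 320 (x) x 270 (y) mm, top 118 mm above the bench; black mat on it (top 120 mm). Steel rails at y = +118 and -118 mm carry two like cross bars: clamp bar (robot side), stop bar (far side).
- clamp_bar (a joint): slide of the clamp bar along shaker x, in m, growing away from the robot; at 0 its mid-plane is at x = -100 mm; travel -20 to +150 mm. Unlocked it slides with 2 to 3 N (some 7 N in all with the rack before it) and stays where it is left; locked it cannot be shifted. Its end carriages on the rails are 48 mm (x) x 36 mm (y) and rise 45 mm above the platform.
- clamp_bar_face (a point): centre of the clamp bar's black rubber face, which looks to the far side (+x) and meets the rack; 155 mm above the bench. Axes as the shaker's. Rubber 180 mm (y) x 26 mm high. The aluminium bar behind it is 204 mm (y) x 16 mm, 140 to 170 mm above the bench.
- clamp_bar_back (a point): centre of the clamp bar's back face, which looks to the robot (-x): the place to push. At shaker y = 0, 22 mm behind clamp_bar_face, 155 mm above the bench; axes as the shaker's. Free behind and above along its 200 mm between the carriages.
- clamp_lever (a joint): cam lever of the clamp bar, rad: 0 = down, level, pointing to the right (shaker -y) out over the platform's edge, bar locked; grows as it is lifted in the plane across the rails; 1.57 upright; 1.75 end. The cam grips below about 0.9 and is free above. It moves stiffly and stays where it is left: 5 N at the grip to lift it, up to 9 N to press it home.
- clamp_lever_hinge (a point): pivot of that lever, on the right-hand rail (shaker y = -118 mm), 148 mm above the bench, at the clamp bar's mid-plane in x. Its axes turn with the lever: -y points from the pivot to the lever's tip, z out of its upper side, x stays along the rails.
- clamp_lever_grip (a point): middle of that lever's black grip, 72 mm from the pivot (3 mm above the pivot line). The grip is 18 mm wide (x, along the rails), 13 mm thick and spans 36 to 92 mm from the pivot, where the lever ends; nothing lies under it but the bench. Axes as clamp_lever_hinge.
- stop_bar (a joint): place of the stop bar (far bar) in m, growing away from the robot: at 0 its mid-plane is at shaker x = +100 mm. It is locked and stays so.
- stop_bar_face (a point): centre of the stop bar's black rubber face, which looks to the robot (-x) and meets the rack; at shaker y = 0, 155 mm above the bench; axes as the shaker's, same bar section as the clamp bar, turned about.
- stop_lever (a joint): cam lever of the stop bar, in rad, same build as clamp_lever; down (0 to 0.05) and to be left so.
- rack_center (a point): centre of the white vial rack, half-way up its frame, 144 mm above the bench: 80 mm (x) x 160 mm (y) x 48 mm high, about 0.55 kg, with eight amber vials whose black caps rise to 70 mm above its underside. Loose on the mat between the bars, up to 7 degrees askew. x is its short side. Held fast it touches both rubber faces, its centre 40 mm from each.
- beaker: glass beaker, 72 mm wide, 95 mm high; loose bystander to the left of the shaker. Origin under its centre.
- reagent_a: white plastic bottle, 72 mm wide, 175 mm high; loose bystander to the left of the shaker. Origin under its centre.
- reagent_b: white plastic bottle, 72 mm wide, 175 mm high; loose bystander to the right of the shaker's far corner. Origin under its centre.
- flask: stoppered conical glass flask, 86 mm wide, 132 mm high; loose bystander to the right of the shaker. Origin under its centre.
- scissors: scissors with blue handles, 150 mm long, lying flat; loose bystander. Origin under the pivot, blades along x.

How it is judged:
By the outcome, as a careful person would: the job done as asked, in the order asked, and still so for the second after the job is handed in, with the robot touching nothing.
It also fails if it takes over 58 s, if anything falls off the work surface, if the arm or the gripper's body presses on something with over 40 N, if the wrist force passes 120 N, or if a joint passes its speed limit or range.

ROBOT

A 6-joint arm with a two-finger parallel gripper is mounted at the origin on the work surface. World frame = base frame: x ahead of the robot, y to its left, z up, the work surface at z = 0. Lengths are in m, angles in rad, forces in N, time in s.
With the tool pointing down it reaches from about 0.35 to 1 m from the base axis. Payload 7.1 kg.
Tool frame: the origin (TCP) lies between the finger pads; the fingertips stand 17 mm ahead of it and the grasp point (between the pads) lies 2 mm behind it; z points along the fingers, x is the direction in which the jaws open and shut, and the axes are right-handed (so a half turn about z gives the same grasp; the last joint's range is limited). The gripper opens to 85 mm and grips with 20 to 120 N. Pads are 22 mm wide; open, the fingers measure 114 mm over their backs; the gripper's body (76 mm by 85 mm) begins 54 mm behind the grasp point. The pads swing forward as they close: fully open they stand 13 mm farther back than shut.
Start: joints at [-1.234, 0.423, 1.63, -0, 1.089, -0.019], TCP at [0.218, -0.586, 0.248] pointing down, gripper open.
Joint ranges: [-3, 3], [-0.9, 2.11], [0.09, 2.58], [-1.31, 4.45], [0.11, 2.69], [-2.54, 2.54]. Speed limits (rad/s): [2.39, 2.39, 3.01, 3.14, 3.14, 3.14].

INTERFACE

Orientations are given as a unit quaternion [w, x, y, z].
In Python, from cell import sense, capture, finish_job gives the robot as it stands.
- The arm moves only by the shell command python3 -m pendant 'ROWS' [FORCE]. ROWS is text: rows parted by semicolons, each of 5 numbers parted by spaces: the shift along the tool's x, y, z in mm, then the turn about the tool's z in rad, then the finger opening in mm, from 0 to 85.4. A call has 1 to 5 rows; each row shifts and turns the commanded pose from where the row before left it, along the tool's axes as they then stand; what a row does not reach is not made up. A row lasts 1/12 s, in which the tool goes at most 41.7 mm and 7.16 degrees, less where a joint would pass 70% of its speed; a pose out of reach is approached as far as the arm can. A call with a gripper value outside its range is refused whole. The fingers move at their own pace and stop on an object; FORCE is the grip in N (left out, the last holds). Time passes only in rows, so rows that do not move let the fingers close. It gives the time, the measured TCP pose, the force and the opening at its end, in the units of the state.
- sense(): the state, without advancing time (a new reading comes with each control period).
- capture(name): name is "scene" or "top"; returns a dict with "frame" (420x560x3 uint8, red, green, blue), "depth" (420x560 float32, m along the optical axis (not along the pixel's ray), 0 where there is no reading), "mtx" (3x3 intrinsics, pixels), "k1" (the pictures are not rectified: a ray, as slopes to the right and down, at radius r is drawn at 1 + k1 r^2 times it, then the intrinsics apply), "R" (3x3) and "t" (3): a world point X has camera coordinates R X + t. Camera axes: x right, y down, z forward; pixel columns grow to the right and rows downward; lengths in m; the calibration is good to about 2 mm. A picture is of the moment at which its call begins.
- finish_job(): hands the job in, once; it reports no verdict.
The state is a dict: "time_s": time; "joint_positions": joint angles; "dq": joint speeds; "tau": joint torques, N m; "position": TCP position; "eef_rot": TCP orientation; "wrist_force": force on the tool from outside, world axes, zero at the start; "moment": the same for the moment, N m; "grip_width": opening from 0.0 (shut) to 1.0 (fully open).
Only numpy, scipy, OpenCV 4.12 (cv2) and the standard library are available. Lean on these libraries where they do the work, as an engineer would, in place of code of your own. Each camera call takes 0.05 s, during which the arm holds its last target.

## Working session

There is one attempt and no reset: what is moved stays moved. The work goes in short steps, Python scripts to look and compute and a shell command to move; the robot and the scene stay as the last step left them, time stands still between calls to the robot, and variables do not carry over. Pictures are saved under pics/ and viewed, and the job is handed in when it is done.

```bash
mkdir -p pics; ls; cat > h.py <<'E'
import numpy as np, cv2, pickle
from cell import sense, capture
def snap(name,tag):
    c=capture(name); cv2.imwrite(f'pics/{tag}.png',cv2.cvtColor(c['frame'],cv2.COLOR_RGB2BGR)); pickle.dump(c,open(f'{tag}.pkl','wb')); return c
def load(tag): return pickle.load(open(f'{tag}.pkl','rb'))
def ray(c,u,v):
    K=c['mtx']; d=cv2.undistortPoints(np.array([[[u,v]]],float),K,np.array([c['k1'],0,0,0,0.]))[0,0]
    return np.array([d[0],d[1],1.])
def world(c,u,v,z=None):
    r=ray(c,u,v); R=np.array(c['R']);t=np.array(c['t'])
    if z is None:
        d=c['depth'][int(round(v)),int(round(u))]; return R.T@(r*d-t)
    o=-R.T@t; w=R.T@r; return o+w*(z-o[2])/w[2]
def proj(c,X):
    R=np.array(c['R']);t=np.array(c['t']); p,_=cv2.projectPoints(np.array(X,float).reshape(-1,3),cv2.Rodrigues(R)[0],t,c['mtx'],np.array([c['k1'],0,0,0,0.])); return p[:,0]
def crop(tag,u0,v0,u1,v1,s,out):
    i=cv2.imread(f'pics/{tag}.png')[v0:v1,u0:u1]; cv2.imwrite(f'pics/{out}.png',cv2.resize(i,None,fx=s,fy=s,interpolation=cv2.INTER_CUBIC))
E
python3 - <<'E'
from h import *
snap('scene','s0');c=snap('top','t0');print(c['mtx'],c['k1'],c['R'],c['t']);print(sense())
E
```

```text
pics
[[494.03202506   0.         281.57507964]
 [  0.         494.03202506 213.76292095]
 [  0.           0.           1.        ]] 0.06225735865692102 [[ 0.0281229  -0.99942693  0.01883909]
 [-0.99138264 -0.03029888 -0.12744586]
 [ 0.12794363 -0.0150926  -0.9916666 ]] [0.03335728 0.62526379 1.09626095]
{'time_s': 0.1, 'joint_positions': array([-1.23401598e+00,  4.23781268e-01,  1.63060460e+00,  2.55652877e-05,
        1.08859131e+00, -1.90248196e-02]), 'dq': array([-5.38994496e-05, -3.47176015e-03, -3.38213464e-03, -3.56618513e-04,
       -1.14030951e-03,  8.81595048e-04]), 'tau': array([-6.63569735e-04, -5.58425045e+01, -2.82443029e+01, -6.99244583e-05,
        3.04080539e-03, -3.42660854e-06]), 'position': array([ 0.21757788, -0.5854098 ,  0.24761641]), 'eef_rot': array([-4.15065112e-04,  8.21076562e-01, -5.70817658e-01, -5.54145474e-04]), 'wrist_force': array([-0.11447494,  0.10032561,  0.18748826]), 'moment': array([ 0.00338604, -0.0004827 , -0.03210863]), 'grip_width': 0.9988558006892576}
```

View pics/s0.png

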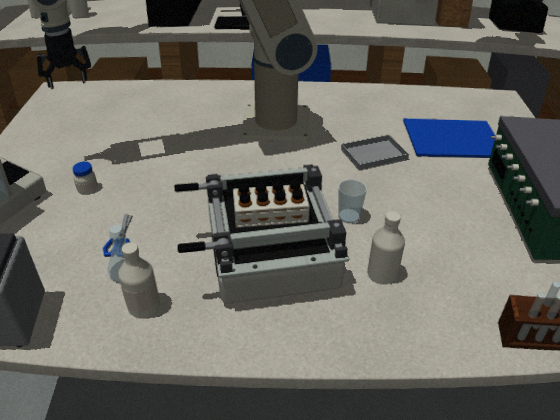

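View pics/t0.png

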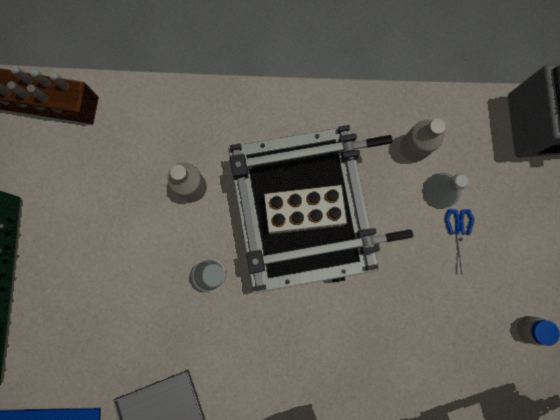

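```bash
python3 -c "
from h import *
crop('t0',150,60,430,270,2.8,'t0c')"
```

```text
(no output)
```

View pics/t0c.png

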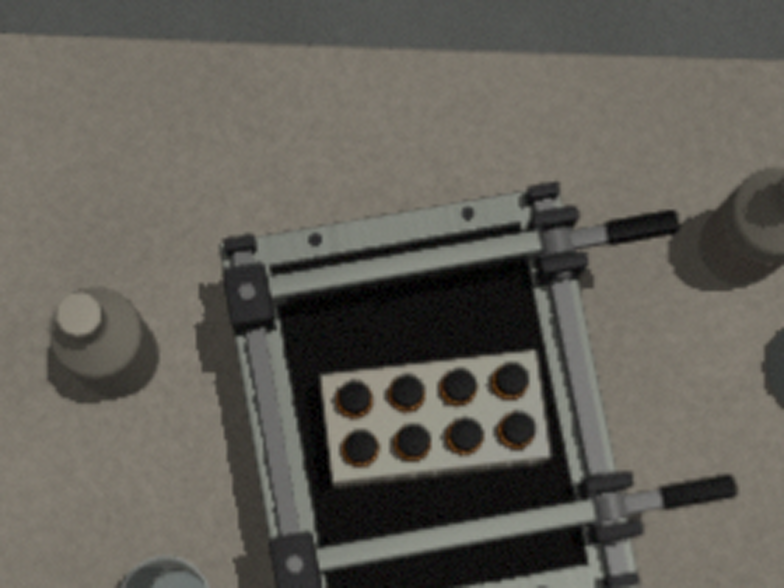

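The scene shows the near lever sticking out to the robot's right. In the top view its grip is at about px (400,235), and the rack is at about (305,210), slightly askew. Now I'll measure.

```bash
python3 - <<'E'
from h import *
c=load('t0'); f=lambda x,y:(150+x/2.8,60+y/2.8)
pts={'clampA far':(320,553,.17),'clampB far':(590,507,.17),'clampA near':(322,570,.17),'clampB near':(595,520,.17),
'stopA far':(275,278,.17),'stopB far':(540,235,.17),'stopA near':(275,294,.17),'stopB near':(540,252,.17),
'grip in':(664,495,.155),'grip tip':(735,485,.155),'sgrip in':(609,232,.155),'sgrip tip':(677,221,.155),
'rack fl':(320,376,.168),'rack fr':(538,351,.168),'rack nr':(550,458,.168),'rack nl':(331,482,.168)}
W={}
for k,(x,y,z) in pts.items():
    u,v=f(x,y);W[k]=world(c,u,v,z);print(k,np.round([u,v],1),W[k].round(4),world(c,u,v).round(4))
for a in('clamp','stop'):
  for b in('far','near'):
    d=W[a+'B '+b]-W[a+'A '+b];print(a,b,np.degrees(np.arctan2(d[0],-d[1])),np.linalg.norm(d))
d=W['rack fr']-W['rack fl'];print(np.degrees(np.arctan2(d[0],-d[1])),np.linalg.norm(d))
d=W['rack nr']-W['rack nl'];print(np.degrees(np.arctan2(d[0],-d[1])),np.linalg.norm(d))
E
```

```text
clampA far [264.3 257.5] [0.5176 0.0859 0.17  ] [0.5175 0.0858 0.1724]
clampB far [360.7 241.1] [ 0.5565 -0.1078  0.17  ] [ 0.5565 -0.108   0.1692]
clampA near [265.  263.6] [0.5056 0.0841 0.17  ] [0.5069 0.0848 0.1212]
clampB near [362.5 245.7] [ 0.5472 -0.1115  0.17  ] [ 0.5477 -0.113   0.1619]
stopA far [248.2 159.3] [0.7181 0.1255 0.17  ] [0.7172 0.1253 0.1735]
stopB far [342.9 143.9] [ 0.7569 -0.0691  0.17  ] [ 0.7582 -0.0698  0.1651]
stopA near [248.2 165. ] [0.7061 0.125  0.17  ] [0.7059 0.125  0.171 ]
stopB near [342.9 150. ] [ 0.744  -0.0693  0.17  ] [ 0.7456 -0.0702  0.164 ]
grip in [387.1 236.8] [ 0.5681 -0.1647  0.155 ] [ 0.5678 -0.1638  0.1588]
grip tip [412.5 233.2] [ 0.5771 -0.2166  0.155 ] [ 0.5765 -0.2149  0.161 ]
sgrip in [367.5 142.9] [ 0.765 -0.123  0.155] [ 0.7628 -0.1215  0.1626]
sgrip tip [391.8 138.9] [ 0.7749 -0.174   0.155 ] [ 0.7744 -0.1735  0.1567]
rack fl [264.3 194.3] [0.6465 0.0901 0.168 ] [0.6462 0.0901 0.1698]
rack fr [342.1 185.4] [ 0.6701 -0.0691  0.168 ] [ 0.6792 -0.0757  0.1205]
rack nr [346.4 223.6] [ 0.5914 -0.0789  0.168 ] [ 0.5966 -0.0858  0.1213]
rack nl [268.2 232.1] [0.5691 0.0796 0.168 ] [0.5731 0.0801 0.1235]
clamp far 11.33282487001981 0.19757515232270653
clamp near 12.01662032270322 0.19993839185409393
stop far 11.270120686175842 0.19843271177594204
stop near 11.033861742941133 0.19802132060866443
8.411540625266746 0.16100953406057092
8.000304654845138 0.16008200180293927
```

```bash
python3 -c "
from h import *
crop('s0',165,155,365,305,4,'s0c')"
```

```text
(no output)
```

View pics/s0c.png

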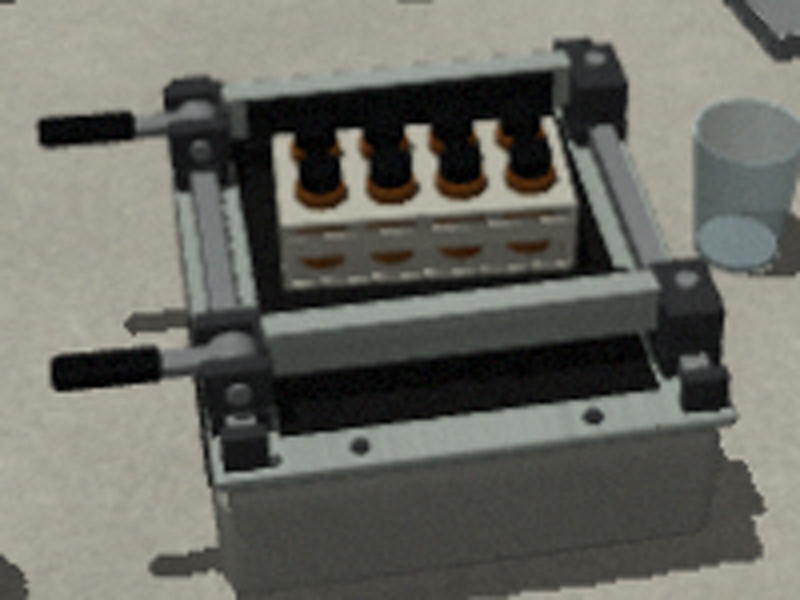

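```bash
python3 - <<'E'
from h import *
crop('t0',245,215,415,300,4.7,'t0d')
c=load('t0')
# model overlay with guess
th=np.radians(11.2);R=np.array([[np.cos(th),-np.sin(th)],[np.sin(th),np.cos(th)]])
# platform/rail fit through depth: bar-top points z in .166-.174
K=c['mtx'];h,w=c['depth'].shape
for nm,s in(('clamp',(255,225,375,280)),('stop',(235,130,355,180))):
    P=[]
    for v in range(s[1],s[3]):
        for u in range(s[0],s[2]):
            X=world(c,u,v)
            if .164<X[2]<.178 and c['frame'][v,u].mean()>90:P.append(X)
    P=np.array(P);
    q=P[:,:2]@R; print(nm,len(P),P[:,2].mean(), 'shx pct',np.percentile(q[:,0],[2,10,50,90,98]).round(4),'y',np.percentile(q[:,1],[1,50,99]).round(4), 'slope',np.polyfit(q[:,1],q[:,0],1))
E
```

```text
clamp 976 0.1702004888398487 shx pct [0.515  0.5167 0.5244 0.5767 0.5825] y [-2.132e-01 -9.880e-02 -2.000e-04] slope [0.09970974 0.54496316]
stop 692 0.17070172804601658 shx pct [0.7175 0.7191 0.725  0.7305 0.7323] y [-0.2102 -0.1082  0.0064] slope [-0.01204333  0.72358297]
```

View pics/t0d.png

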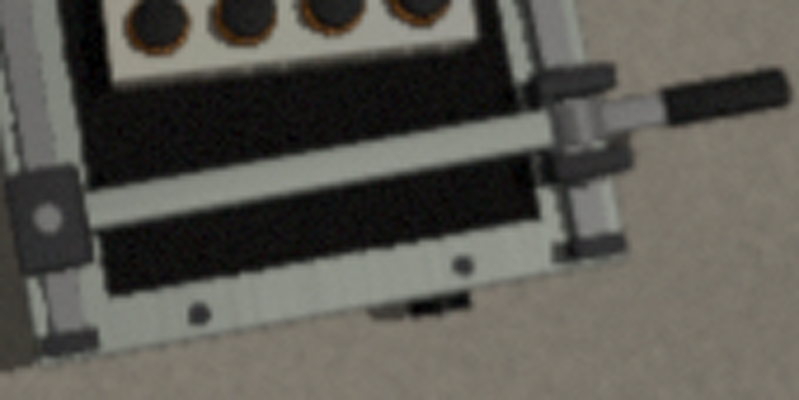

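```bash
cat > ov.py <<'E'
from h import *
import sys
def overlay(tag,out,th,cx,yc,sx,lev=0.,box=(235,120,435,300),s=4,rack=None):
    # cx: clamp mid (rotated frame), sx stop mid, yc centre
    c=load(tag);th=np.radians(th);R=np.array([[np.cos(th),-np.sin(th)],[np.sin(th),np.cos(th)]])
    W=lambda x,y,z:np.r_[R@[x,y],z]
    i=cv2.imread(f'pics/{tag}.png')[box[1]:box[3],box[0]:box[2]];i=cv2.resize(i,None,fx=s,fy=s,interpolation=cv2.INTER_CUBIC)
    def poly(P,col):
        p=(proj(c,P)-[box[0],box[1]]+.5)*s; cv2.polylines(i,[np.int32(p)],True,col,1)
    rect=lambda x0,x1,y0,y1,z:[W(x0,y0,z),W(x1,y0,z),W(x1,y1,z),W(x0,y1,z)]
    for m in(cx,sx):
        poly(rect(m-.008,m+.008,yc-.102,yc+.102,.17),(0,0,255))
        poly(rect(m-.024,m+.024,yc+.1,yc+.136,.163),(0,255,0))
        l=lev if m==cx else 0
        g=[]
        for r,x in((.036,-.009),(.092,-.009),(.092,.009),(.036,.009)):
            zz=.0095; g.append(W(m+x,yc-.118-r*np.cos(l)+zz*np.sin(l),.148+r*np.sin(l)+zz*np.cos(l)))
        poly(g,(255,255,0))
    if rack is not None:
        x,y,a=rack;a=np.radians(a);A=np.array([[np.cos(a),-np.sin(a)],[np.sin(a),np.cos(a)]])
        poly([np.r_[A@[p,q]+[x,y],.168] for p,q in((-.04,-.08),(.04,-.08),(.04,.08),(-.04,.08))],(255,0,255))
    cv2.imwrite(f'pics/{out}.png',i)
E
python3 - <<'E'
from ov import *
overlay('t0','ov0',11.2,.523,-.1015,.725,rack=(.6193,.0054,8.2))
E
```

```text
(no output)
```

View pics/ov0.png

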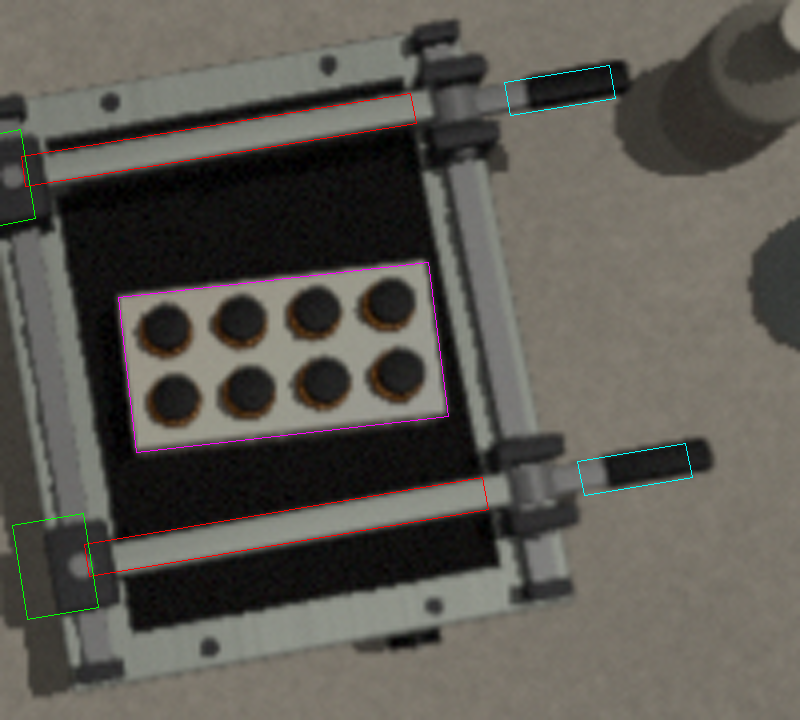

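```bash
python3 - <<'E'
from ov import *
th=np.radians(10.9-11.2)
overlay('t0','ov1',10.9,.5222,-.1095,.7240,rack=(.6193,.0054,8.2))
E
```

```text
(no output)
```

View pics/ov1.png

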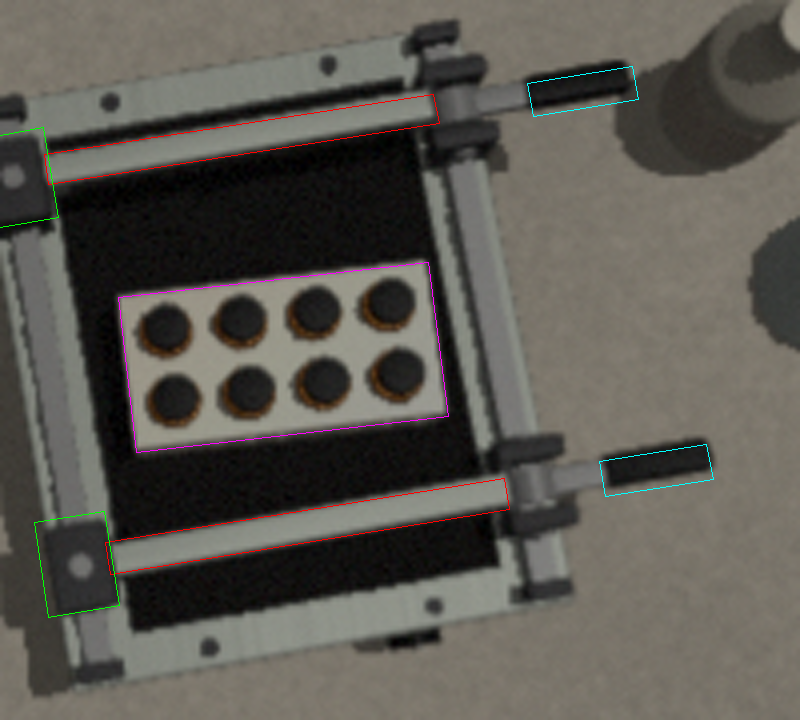

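The overlay fits: shaker yaw is about 11.2°, the bar mid-planes are about 201 mm apart, and the rack is about 3° askew. I'll turn the jaws to the shaker x axis first.

```bash
python3 -m pendant '0 0 0 -0.12 60;0 0 0 -0.12 60;0 0 0 -0.12 60;0 0 0 -0.12 60;0 0 0 -0.12 60' 30; python3 -m pendant '0 0 0 -0.12 60;0 0 0 -0.12 60;0 0 0 -0.12 60;0 0 0 -0.12 60;0 0 0 -0.12 60'; python3 -m pendant '0 0 0 -0.12 60;0 0 0 -0.09 60'
cat > go.py <<'E'
from h import *
from scipy.spatial.transform import Rotation as Ro
TH=np.radians(11.2);RS=np.array([[np.cos(TH),-np.sin(TH),0],[np.sin(TH),np.cos(TH),0],[0,0,1]])
CX,SX,YC=.523,.7245,-.1125
def st():
    s=sense();q=s['eef_rot'];R=Ro.from_quat([q[1],q[2],q[3],q[0]]).as_matrix();return s,R
def to(xr,yr,z):  # rotated-frame x, y rel to centreline, z
    s,R=st();T=RS@[xr,YC+yr,z];d=R.T@(T-s['position'])*1000
    pr=RS.T@s['position'];print('t',round(s['time_s'],2),'now rot-frame',(pr-[0,YC,0]).round(4),'toolx yaw',round(np.degrees(np.arctan2(R[1,0],R[0,0])),2),'F(shaker)',(RS.T@s['wrist_force']).round(1),'gw',round(s['grip_width'],3),'q',s['joint_positions'].round(2),'DELTA tool mm',d.round(1))
E
python3 - <<'E'
from go import *
to(CX,-.190,.23)
c=load('t0')
for n,u,v,z in(('flask',443,190,.0),('flask stop',461,181,.13),('regb cap',437,127,.175),('scis',460,238,0)):
    print(n,(RS.T@world(c,u,v,z)-[0,YC,0]).round(3))
E
```

```text
time_s: 0.52
position: [0.2176, -0.5856, 0.2479]
eef_rot: [-0.0, 0.954, -0.3, -0.0]
wrist_force: [0.2, -0.1, -0.4]
grip_width: 0.704
time_s: 0.93
position: [0.2176, -0.5855, 0.2478]
eef_rot: [-0.0, 1.0, -0.005, -0.0]
wrist_force: [-0.1, -0.9, 0.4]
grip_width: 0.704
time_s: 1.1
position: [0.2176, -0.5855, 0.2478]
eef_rot: [-0.0, 0.995, 0.1, -0.0]
wrist_force: [-0.1, 0.7, -0.6]
grip_width: 0.707
t 1.1 now rot-frame [ 0.0998 -0.5041  0.2478] toolx yaw 11.52 F(shaker) [ 0.1  0.7 -0.6] gw 0.707 q [-1.23  0.42  1.63  0.    1.09 -1.44] DELTA tool mm [ 425.  -311.8   18.1]
flask [ 0.62 -0.35  0.  ]
flask stop [ 0.618 -0.343  0.13 ]
regb cap [ 0.731 -0.299  0.175]
scis [ 0.501 -0.366  0.   ]
```

```bash
python3 -m pendant '30 -22 1 0 60;30 -22 1 0 60;30 -22 1 0 60;30 -22 1 0 60;30 -22 1 0 60'; python3 -m pendant '30 -22 1 0 60;30 -22 1 0 60;30 -22 1 0 60;30 -22 1 0 60;30 -22 1 0 60'; python3 -m pendant '30 -22 1 0 50;30 -22 1 0 50;30 -22 1 0 50;30 -22 1 0 50;0 0 0 0 50'
python3 - <<'E'
from go import *
to(CX,-.190,.153)
snap('top','t1');snap('scene','s1')
crop('s1',130,130,290,250,5,'s1c')
E
```

```text
time_s: 1.52
position: [0.3442, -0.4473, 0.2429]
eef_rot: [-0.0, 0.995, 0.097, -0.0]
wrist_force: [0.4, -0.8, 1.0]
grip_width: 0.706
time_s: 1.93
position: [0.4702, -0.3102, 0.238]
eef_rot: [-0.0, 0.995, 0.097, -0.0]
wrist_force: [0.5, 0.0, -1.0]
grip_width: 0.702
time_s: 2.35
position: [0.5737, -0.1978, 0.234]
eef_rot: [-0.001, 0.995, 0.099, 0.001]
wrist_force: [0.2, 0.4, -0.1]
grip_width: 0.586
t 2.35 now rot-frame [ 0.5243 -0.193   0.234 ] toolx yaw 11.41 F(shaker) [ 0.3  0.4 -0.1] gw 0.586 q [-0.35  0.41  1.68  0.    1.04 -0.55] DELTA tool mm [-1.5 -2.9 81. ]
```

View pics/s1c.png

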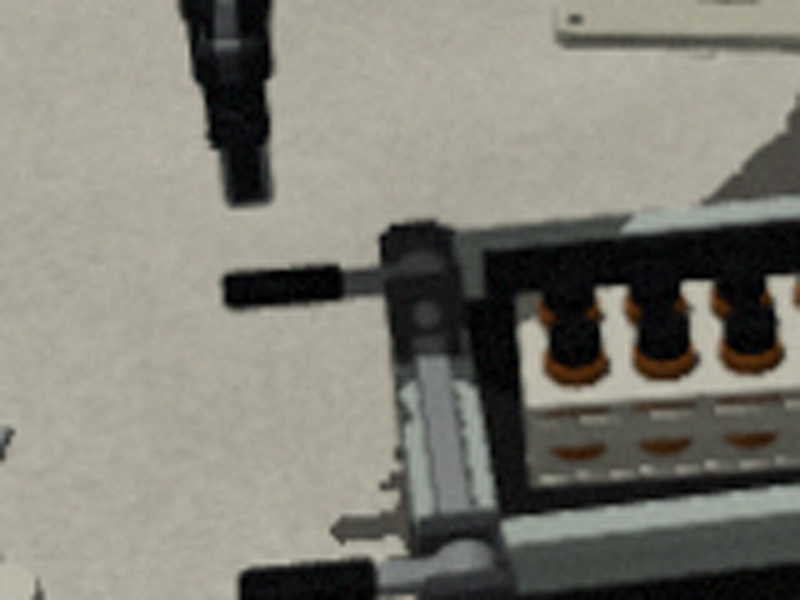

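View pics/t1.png

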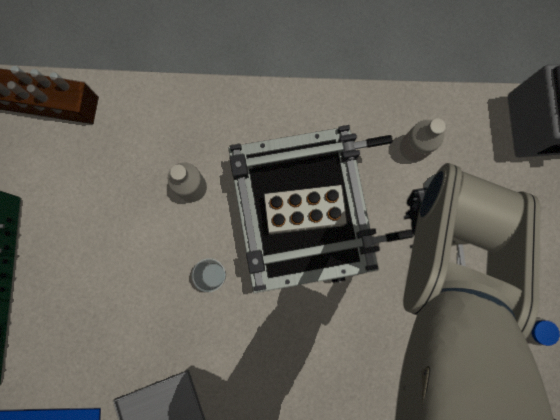

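```bash
python3 -m pendant '-1 -3 28 0 50;0 0 28 0 50;0 0 28 0 50;0 0 0 0 5;0 0 0 0 5' 40; python3 -m pendant '0 0 0 0 5;0 0 0 0 5;0 0 0 0 5'
python3 - <<'E'
from go import *
to(CX,-.190,.149)
E
```

```text
time_s: 2.87
position: [0.5684, -0.1995, 0.1494]
eef_rot: [-0.001, 0.995, 0.096, 0.0]
wrist_force: [18.3, 12.1, -5.8]
grip_width: 0.317
time_s: 3.12
position: [0.5724, -0.1991, 0.1525]
eef_rot: [0.0, 0.995, 0.097, 0.004]
wrist_force: [14.8, 10.8, -10.0]
grip_width: 0.204
t 3.12 now rot-frame [ 0.5228 -0.194   0.1525] toolx yaw 11.14 F(shaker) [ 16.6   7.7 -10. ] gw 0.204 q [-0.36  0.51  1.74  0.    0.88 -0.55] DELTA tool mm [ 0.1 -4.   3.5]
```

```bash
python3 -m pendant '0 0 0 0 5;0 0 0 0 5'
python3 - <<'E'
from go import *
to(CX,-.190,.149)
E
```

```text
time_s: 3.28
position: [0.5724, -0.1991, 0.1525]
eef_rot: [0.0, 0.995, 0.097, 0.004]
wrist_force: [14.8, 11.2, -9.7]
grip_width: 0.2
t 3.28 now rot-frame [ 0.5229 -0.194   0.1525] toolx yaw 11.15 F(shaker) [16.7  8.1 -9.7] gw 0.2 q [-0.36  0.51  1.74  0.    0.88 -0.55] DELTA tool mm [ 0.1 -4.   3.5]
```

```bash
python3 -m pendant '0 -1.4 -11.3 0 5;0 -3.1 -11 0 5;0 -4.7 -10.3 0 5;0 0 0 0 5'
python3 - <<'E'
from go import *
to(CX,-.190,.149)
E
```

```text
time_s: 3.62
position: [0.57, -0.1896, 0.1864]
eef_rot: [0.0, 0.995, 0.097, 0.004]
wrist_force: [9.7, 9.4, -2.5]
grip_width: 0.2
t 3.62 now rot-frame [ 0.5223 -0.1842  0.1864] toolx yaw 11.18 F(shaker) [11.3  7.4 -2.5] gw 0.2 q [-0.34  0.46  1.73  0.    0.94 -0.54] DELTA tool mm [ 0.4  5.7 37.4]
```

```bash
python3 -m pendant '0 -6.2 -9.6 0 5;0 -7.6 -8.5 0 5;0 -8.7 -7.3 0 5;0 -9.7 -5.9 0 5;0 0 0 0 5'
python3 - <<'E'
from go import *
to(CX,-.190,.149)
snap('scene','s2')
crop('s2',130,100,330,250,4,'s2c')
E
```

```text
time_s: 4.03
position: [0.5601, -0.1586, 0.2159]
eef_rot: [0.0, 0.995, 0.098, 0.0]
wrist_force: [-1.1, 1.1, -0.6]
grip_width: 0.208
t 4.03 now rot-frame [ 0.5186 -0.1519  0.2159] toolx yaw 11.2 F(shaker) [-0.8  1.3 -0.6] gw 0.208 q [-0.3   0.4   1.75 -0.    0.99 -0.49] DELTA tool mm [ 4.3 38.  66.9]
```

View pics/s2c.png

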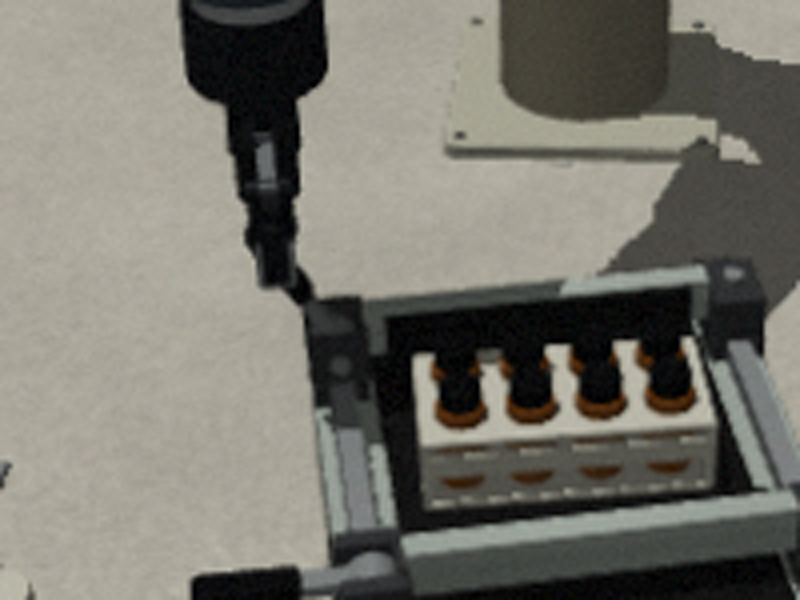

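The lever is coming up in the grip, about 1.1 rad so far. I'll take it on to upright.

```bash
python3 -m pendant '0 -10.5 -4.4 0 5;0 -11.1 -2.8 0 5;0 -11.3 -1 0 5;0 0 0 0 5;0 0 0 0 40'
python3 - <<'E'
from go import *
to(CX,-.190,.149)
E
python3 -m pendant '0 0 0 0 50;0 0 0 0 50;0 0 -35 0 50;0 0 -35 0 30;0 0 0 0 10'
python3 - <<'E'
from go import *
to(CX-.008-.035,-.01,.26)
snap('scene','s3')
crop('s3',130,100,330,250,4,'s3c')
E
```

```text
time_s: 4.5
position: [0.5543, -0.1269, 0.2234]
eef_rot: [-0.0, 0.995, 0.097, 0.001]
wrist_force: [-0.0, -0.5, 0.6]
grip_width: 0.327
t 4.5 now rot-frame [ 0.5191 -0.1197  0.2234] toolx yaw 11.13 F(shaker) [-0.1 -0.5  0.6] gw 0.327 q [-0.25  0.37  1.78  0.    0.99 -0.44] DELTA tool mm [ 3.9 70.3 74.4]
time_s: 4.92
position: [0.5576, -0.1277, 0.2993]
eef_rot: [0.002, 0.995, 0.097, 0.005]
wrist_force: [1.2, -0.4, 0.8]
grip_width: 0.317
t 4.92 now rot-frame [ 0.5222 -0.121   0.2993] toolx yaw 11.14 F(shaker) [ 1.1 -0.6  0.8] gw 0.317 q [-0.25  0.29  1.71  0.    1.14 -0.44] DELTA tool mm [ -42.7 -111.2   38.4]
```

View pics/s3c.png

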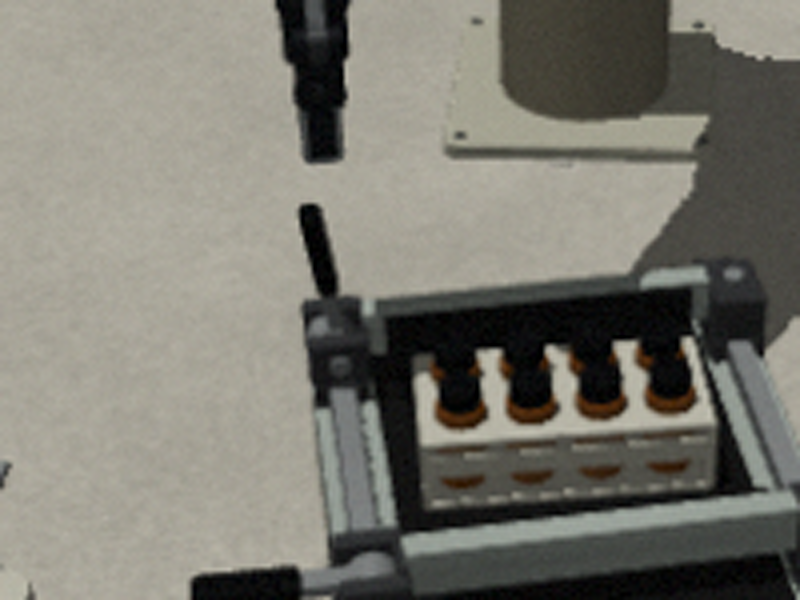

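```bash
python3 -m pendant '-10 -28 0 0.12 0;-14 -27 0 0.12 0;-15 -25 0 0.12 0;-15 -22 0 0.12 0;0 0 0 0.12 0'; python3 -m pendant '0 0 0 0.12 0;0 0 0 0.12 0;0 0 0 0.12 0;0 0 0 0.12 0;0 0 0 0.12 0';python3 -m pendant '0 0 0 0.12 0;0 0 0 0.12 0;0 0 0 0.13 0;0 0 0 0 0'
python3 - <<'E'
from go import *
to(CX-.008-.030,0,.16)
E
```

```text
time_s: 5.38
position: [0.4952, -0.0225, 0.2915]
eef_rot: [-0.001, 0.979, -0.203, -0.002]
wrist_force: [-0.2, 1.0, -0.1]
grip_width: 0.001
time_s: 5.8
position: [0.4975, -0.0254, 0.2917]
eef_rot: [0.0, 0.875, -0.484, -0.001]
wrist_force: [-0.1, -0.5, -0.5]
grip_width: -0.0
time_s: 6.13
position: [0.4975, -0.0255, 0.2917]
eef_rot: [0.0, 0.773, -0.635, -0.001]
wrist_force: [0.2, -0.8, -0.9]
grip_width: 0.0
t 6.13 now rot-frame [ 0.4831 -0.0091  0.2917] toolx yaw -78.77 F(shaker) [ 0.1 -0.8 -0.9] gw 0.0 q [-0.08  0.18  1.86  0.    1.1   1.3 ] DELTA tool mm [ -9.   -2.1 131.7]
```

```bash
python3 -m pendant '-9 0 30 0 0;0 0 33 0 0;0 0 35 0 0;0 0 32 0 0;0 0 0 0 0'
python3 - <<'E'
from go import *
to(CX-.008-.011,0,.16)
snap('top','t4');snap('scene','s4')
crop('s4',165,110,365,260,4,'s4c')
E
```

```text
time_s: 6.55
position: [0.4919, -0.0164, 0.157]
eef_rot: [0.003, 0.776, -0.631, -0.004]
wrist_force: [-0.4, -0.5, -0.1]
grip_width: -0.001
t 6.55 now rot-frame [0.4793 0.0009 0.157 ] toolx yaw -78.29 F(shaker) [-0.5 -0.4 -0.1] gw -0.001 q [-0.06  0.37  1.98  0.    0.8   1.31] DELTA tool mm [  1.1 -24.6  -3.3]
```

View pics/s4c.png

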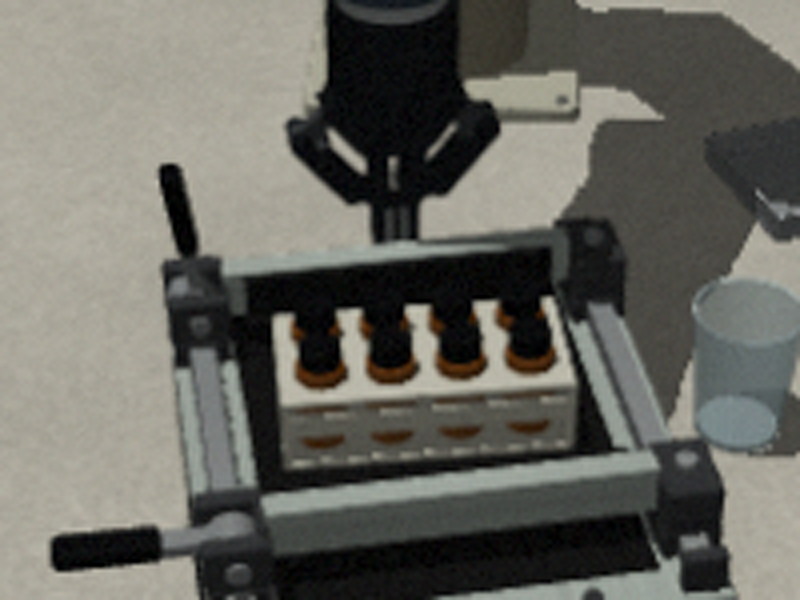

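```bash
python3 -m pendant '0 -8 -3 0 0;0 -10 0 0 0;0 -10 0 0 0;0 -8 0 0 0;0 -8 0 0 0'
python3 - <<'E'
from go import *
to(.5975,0,.16)
E
python3 -m pendant '0 -8 0 0 0;0 -8 0 0 0;0 -8 0 0 0;0 -8 0 0 0;0 0 0 0 0'
python3 - <<'E'
from go import *
to(.5975,0,.16)
snap('top','t5')
crop('t5',235,120,435,270,4,'t5c')
E
```

```text
time_s: 7.07
position: [0.5409, -0.0076, 0.1666]
eef_rot: [-0.001, 0.775, -0.632, 0.001]
wrist_force: [-2.6, -0.2, 2.5]
grip_width: -0.001
t 7.07 now rot-frame [ 0.5291 -0.      0.1666] toolx yaw -78.47 F(shaker) [-2.6  0.3  2.5] gw -0.001 q [-0.04  0.41  1.88 -0.    0.85  1.33] DELTA tool mm [  0.4 -68.4   6.7]
time_s: 7.48
position: [0.5723, -0.0011, 0.1655]
eef_rot: [-0.0, 0.775, -0.633, 0.001]
wrist_force: [-0.3, 0.4, -0.4]
grip_width: 0.002
t 7.48 now rot-frame [5.611e-01 3.000e-04 1.655e-01] toolx yaw -78.48 F(shaker) [-0.2  0.5 -0.4] gw 0.002 q [-0.02  0.45  1.81  0.    0.88  1.35] DELTA tool mm [  0.5 -36.3   5.5]
```

View pics/t5c.png

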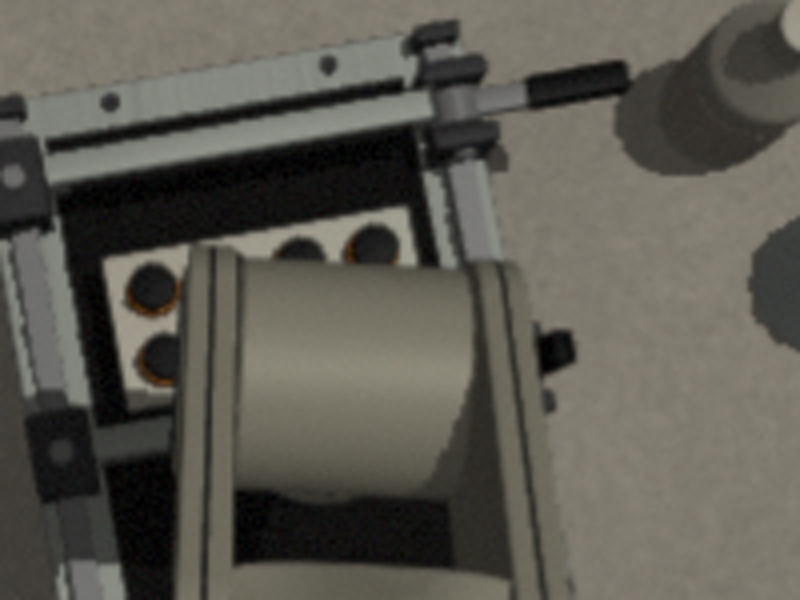

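```bash
python3 -m pendant '0 -6 5 0 0;0 -6 0 0 0;0 -6 0 0 0;0 -6 0 0 0;0 0 0 0 0'
python3 - <<'E'
from go import *
to(.5975,0,.16)
E
python3 -m pendant '0 -4 0 0 0;0 -4 0 0 0;0 0 0 0 0'
python3 - <<'E'
from go import *
to(.5975,0,.16)
E
python3 -m pendant '0 -2 0 0 0;0 0 0 0 0'
python3 - <<'E'
from go import *
to(.5975,0,.16)
E
```

```text
time_s: 7.95
position: [0.5941, 0.0035, 0.1597]
eef_rot: [0.0, 0.774, -0.633, -0.0]
wrist_force: [-1.1, -0.2, -1.0]
grip_width: -0.004
t 7.95 now rot-frame [5.835e-01 5.000e-04 1.597e-01] toolx yaw -78.49 F(shaker) [-1.1  0.  -1. ] gw -0.004 q [-0.01  0.49  1.76  0.    0.89  1.36] DELTA tool mm [  0.6 -14.   -0.3]
time_s: 8.2
position: [0.6014, 0.005, 0.1598]
eef_rot: [0.0, 0.774, -0.633, -0.001]
wrist_force: [-3.0, -0.1, -1.3]
grip_width: 0.001
t 8.2 now rot-frame [0.5909 0.0006 0.1598] toolx yaw -78.5 F(shaker) [-3.   0.5 -1.3] gw 0.001 q [-0.01  0.5   1.74  0.    0.9   1.36] DELTA tool mm [ 0.6 -6.6 -0.2]
time_s: 8.37
position: [0.6029, 0.0053, 0.1598]
eef_rot: [0.001, 0.774, -0.633, -0.001]
wrist_force: [-4.0, -0.9, -1.3]
grip_width: 0.003
t 8.37 now rot-frame [0.5925 0.0006 0.1598] toolx yaw -78.49 F(shaker) [-4.1 -0.1 -1.3] gw 0.003 q [-0.01  0.5   1.74 -0.    0.9   1.36] DELTA tool mm [ 0.6 -5.  -0.2]
```

```bash
python3 -m pendant '0 -2 0 0 0;0 -1 0 0 0;0 0 0 0 0'
python3 - <<'E'
from go import *
to(.5975,0,.16)
E
python3 -m pendant '0 -2 0 0 0;0 0 0 0 0'
python3 - <<'E'
from go import *
to(.5975,0,.16)
E
python3 -m pendant '0 -1 0 0 0;0 0 0 0 0'
python3 - <<'E'
from go import *
to(.5975,0,.16)
E
```

```text
time_s: 8.62
position: [0.6061, 0.0059, 0.1598]
eef_rot: [0.0, 0.774, -0.633, -0.001]
wrist_force: [-3.8, -0.1, -4.2]
grip_width: -0.002
t 8.62 now rot-frame [0.5957 0.0006 0.1598] toolx yaw -78.5 F(shaker) [-3.7  0.7 -4.2] gw -0.002 q [-0.01  0.51  1.73  0.    0.91  1.36] DELTA tool mm [ 0.6 -1.8 -0.2]
time_s: 8.78
position: [0.6079, 0.0063, 0.1599]
eef_rot: [0.001, 0.774, -0.633, -0.001]
wrist_force: [-4.7, 0.3, -2.9]
grip_width: 0.001
t 8.78 now rot-frame [0.5976 0.0006 0.1599] toolx yaw -78.49 F(shaker) [-4.6  1.2 -2.9] gw 0.001 q [-0.01  0.51  1.73 -0.    0.91  1.36] DELTA tool mm [ 0.6  0.1 -0.1]
time_s: 8.95
position: [0.6079, 0.0063, 0.1598]
eef_rot: [0.001, 0.774, -0.633, -0.002]
wrist_force: [-8.9, -1.6, 0.5]
grip_width: -0.001
t 8.95 now rot-frame [0.5976 0.0007 0.1598] toolx yaw -78.49 F(shaker) [-9.1  0.1  0.5] gw -0.001 q [-0.01  0.51  1.72 -0.    0.91  1.36] DELTA tool mm [ 0.6  0.1 -0.2]
```

```bash
for i in 1; do python3 -m pendant '0 -1.5 0 0 0;0 0 0 0 0'; done
python3 - <<'E'
from go import *
to(.5975,0,.16)
E
python3 -m pendant '0 -1.5 0 0 0;0 0 0 0 0'
python3 - <<'E'
from go import *
to(.5975,0,.16)
E
python3 -m pendant '0 -1.5 0 0 0;0 0 0 0 0'
python3 - <<'E'
from go import *
to(.5975,0,.16)
snap('top','t6');snap('scene','s6')
crop('t6',235,120,435,270,4,'t6c')
crop('s6',165,110,365,260,4,'s6c')
E
```

```text
time_s: 9.12
position: [0.6079, 0.0064, 0.1598]
eef_rot: [0.003, 0.774, -0.633, -0.003]
wrist_force: [-14.6, -2.4, 4.9]
grip_width: 0.001
t 9.12 now rot-frame [0.5976 0.0007 0.1598] toolx yaw -78.49 F(shaker) [-14.8   0.5   4.9] gw 0.001 q [-0.01  0.51  1.72 -0.    0.91  1.36] DELTA tool mm [ 0.7  0.1 -0.2]
time_s: 9.28
position: [0.608, 0.0064, 0.1599]
eef_rot: [0.004, 0.774, -0.633, -0.004]
wrist_force: [-20.9, -4.4, 10.6]
grip_width: -0.001
t 9.28 now rot-frame [0.5977 0.0006 0.1599] toolx yaw -78.48 F(shaker) [-21.4  -0.2  10.6] gw -0.001 q [-0.01  0.51  1.72 -0.    0.92  1.36] DELTA tool mm [ 0.6  0.2 -0.1]
time_s: 9.45
position: [0.6081, 0.0064, 0.1599]
eef_rot: [0.005, 0.774, -0.633, -0.005]
wrist_force: [-26.7, -5.0, 14.7]
grip_width: 0.002
t 9.45 now rot-frame [0.5977 0.0007 0.1599] toolx yaw -78.48 F(shaker) [-27.2   0.3  14.7] gw 0.002 q [-0.01  0.51  1.72 -0.    0.92  1.36] DELTA tool mm [ 0.7  0.3 -0.1]
```

View pics/t6c.png

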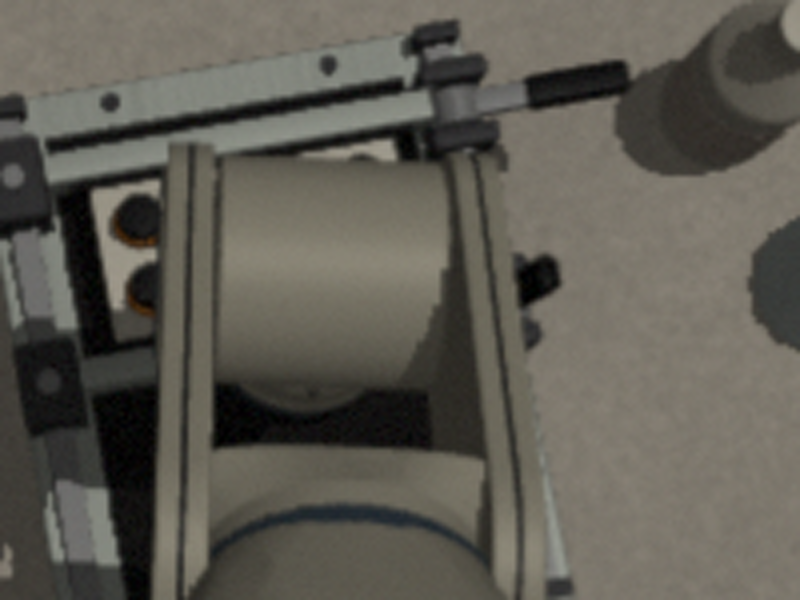

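View pics/s6c.png

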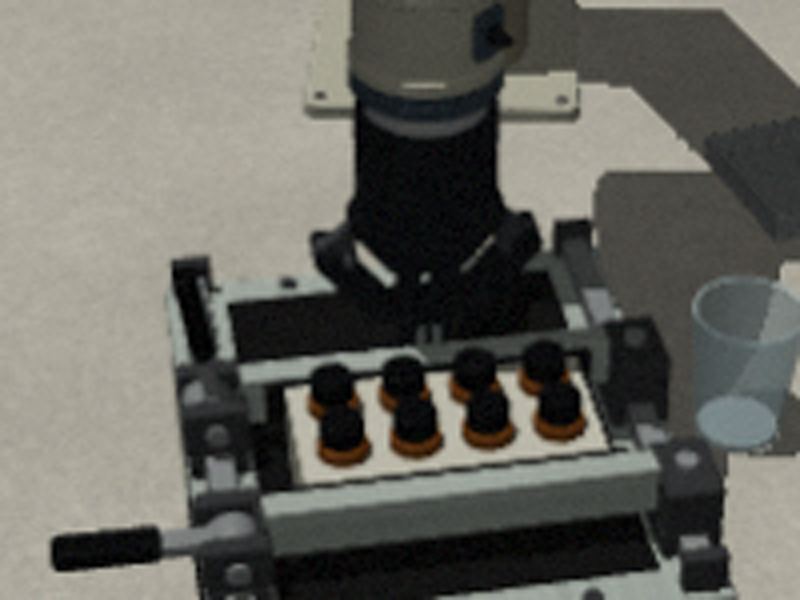

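The bar met a firm stop at the predicted place, and the rack sits flush to both bars. I'll back off, rise, and turn the jaws back for the lever.

```bash
python3 -m pendant '0 4 0 0 0;0 15 0 0 0;0 20 0 0 0;0 0 -35 0 0;0 0 -38 0 0'; python3 -m pendant '0 0 -38 -0.12 0;0 0 -38 -0.12 0;0 0 0 -0.12 0;0 0 0 -0.12 0;0 0 0 -0.12 0';python3 -m pendant '0 0 0 -0.12 0;0 0 0 -0.12 0;0 0 0 -0.12 0;0 0 0 -0.12 0;0 0 0 -0.12 0';python3 -m pendant '0 0 0 -0.12 0;0 0 0 -0.12 0;0 0 0 -0.12 0;0 0 0 0 0'
python3 - <<'E'
from go import *
to(SX-.108,-.123,.29)
snap('top','t7');snap('scene','s7')
crop('t7',235,120,435,270,4,'t7c')
crop('s7',165,110,365,260,4,'s7c')
E
```

```text
time_s: 9.97
position: [0.5745, -0.0005, 0.2326]
eef_rot: [0.001, 0.774, -0.633, -0.001]
wrist_force: [1.3, -0.1, 0.7]
grip_width: -0.001
time_s: 10.38
position: [0.5778, -0.0004, 0.3118]
eef_rot: [-0.001, 0.928, -0.373, 0.003]
wrist_force: [-1.0, -0.2, -1.2]
grip_width: 0.002
time_s: 10.8
position: [0.5774, -0.0004, 0.3105]
eef_rot: [-0.0, 0.997, -0.082, 0.002]
wrist_force: [-1.1, 0.6, -0.3]
grip_width: -0.001
time_s: 11.13
position: [0.5772, -0.0004, 0.3104]
eef_rot: [0.0, 0.995, 0.097, 0.002]
wrist_force: [0.5, 0.1, 0.1]
grip_width: 0.001
t 11.13 now rot-frame [0.5662 0.     0.3104] toolx yaw 11.13 F(shaker) [0.5 0.  0.1] gw 0.001 q [-0.02  0.29  1.68  0.    1.17 -0.22] DELTA tool mm [ 50.4 122.9  20.7]
```

View pics/t7c.png

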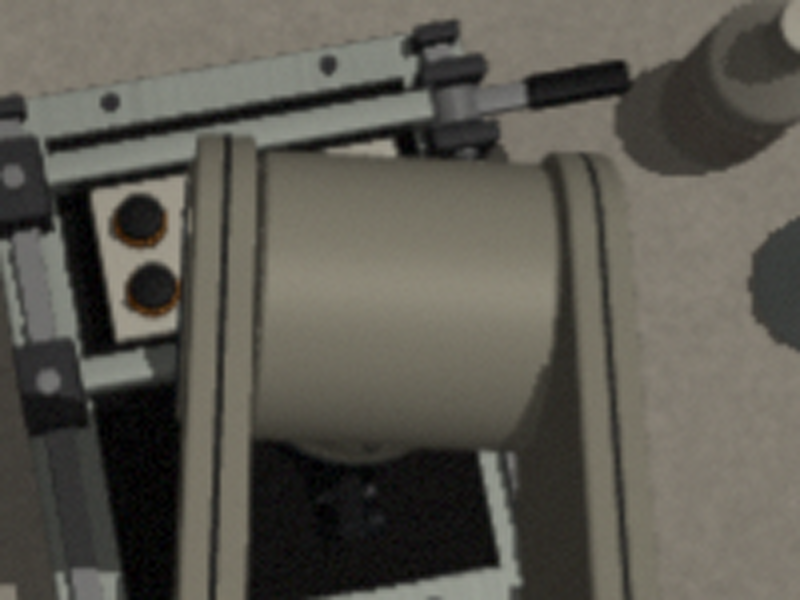

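View pics/s7c.png

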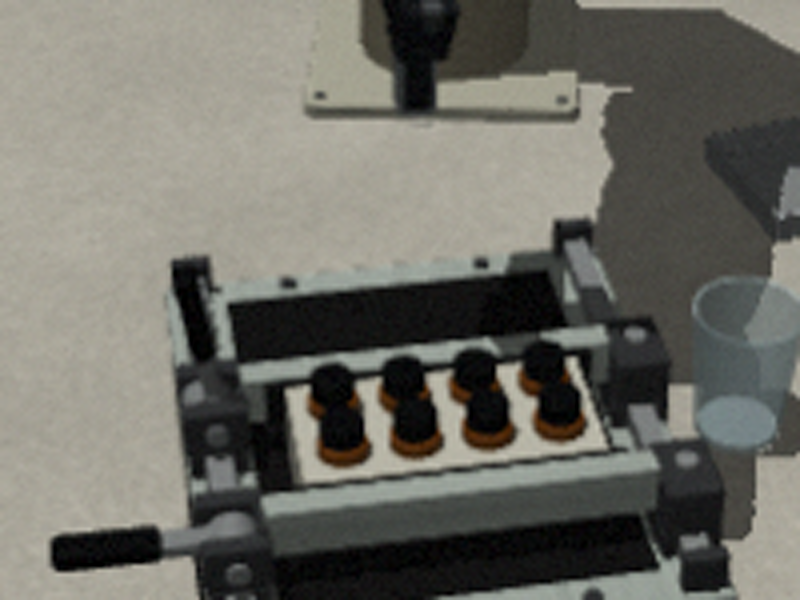

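Pinching could shift the freed bar, so I'll lock it with closed fingers on the lever's upper side, following its arc with no force along x.

```bash
python3 -m pendant '17 29 0 0 0;17 29 0 0 0;16 28 0 0 0;0 0 0 0 0'
python3 - <<'E'
from go import *
to(.6165,-.090,.2435)
E
```

```text
time_s: 11.57
position: [0.6448, -0.0792, 0.3097]
eef_rot: [0.001, 0.996, 0.092, 0.002]
wrist_force: [-0.6, 0.5, -0.2]
grip_width: -0.001
t 11.57 now rot-frame [ 0.6171 -0.0904  0.3097] toolx yaw 10.54 F(shaker) [-0.5  0.6 -0.2] gw -0.001 q [-0.14  0.4   1.52 -0.    1.22 -0.32] DELTA tool mm [-0.9 -0.6 66.2]
```

```bash
python3 -m pendant '0 -1 30 0 0;0 0 35 0 0;0 0 0 0 0'
python3 - <<'E'
from go import *
to(.6165,-.1109,.2435)
snap('scene','s8')
crop('s8',165,110,365,260,4,'s8c')
E
```

```text
time_s: 11.82
position: [0.6376, -0.074, 0.2382]
eef_rot: [-0.001, 0.996, 0.093, -0.005]
wrist_force: [-2.2, -0.6, -1.0]
grip_width: 0.004
t 11.82 now rot-frame [ 0.6111 -0.0839  0.2382] toolx yaw 10.7 F(shaker) [-2.3 -0.2 -1. ] gw 0.004 q [-0.13  0.46  1.59  0.    1.1  -0.32] DELTA tool mm [ 5.6 26.9 -5.4]
```

View pics/s8c.png

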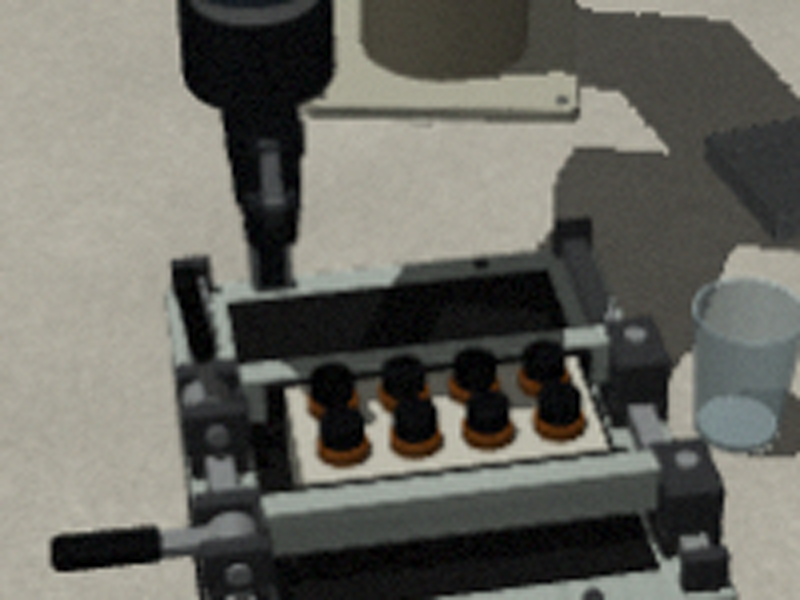

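```bash
python3 -m pendant '3 14 -3 0 0;2 13 -2 0 0;0 15 2 0 0;0 0 0 0 0'
python3 - <<'E'
from go import *
to(.6165,-.1411,.2357)
snap('scene','s9')
crop('s9',165,110,365,260,4,'s9c')
E
```

```text
time_s: 12.2
position: [0.6558, -0.1176, 0.2495]
eef_rot: [0.001, 0.996, 0.094, 0.002]
wrist_force: [-0.0, -0.0, 1.0]
grip_width: 0.002
t 12.2 now rot-frame [ 0.6205 -0.1302  0.2495] toolx yaw 10.75 F(shaker) [-0. -0.  1.] gw 0.002 q [-0.2   0.48  1.53 -0.    1.12 -0.38] DELTA tool mm [-3.9 10.9 13.8]
```

View pics/s9c.png

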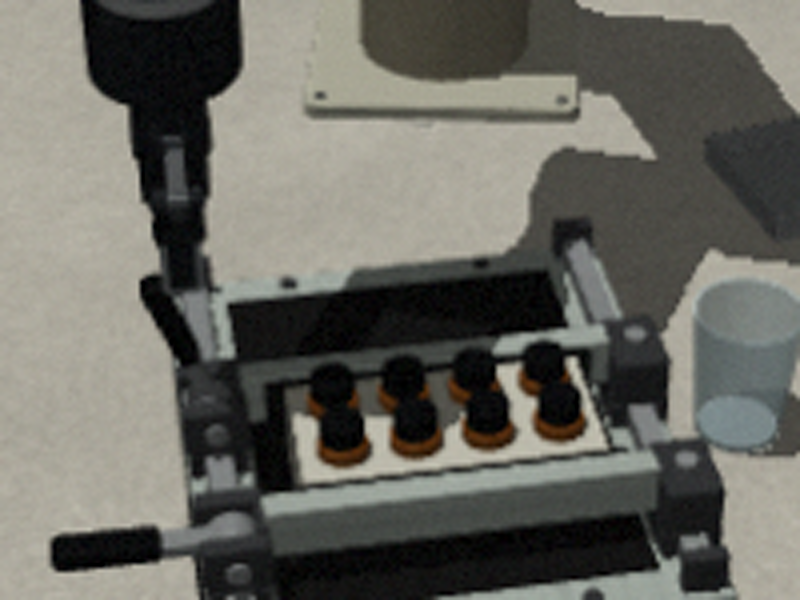

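```bash
python3 -m pendant '-2 11 10 0 0;0 13 8 0 0;0 0 2 0 0;0 0 0 0 0'
python3 - <<'E'
from go import *
to(.6165,-.1660,.2169)
E
python3 -m pendant '0 11 9 0 0;0 0 2 0 0;0 9 10 0 0;0 0 3 0 0;0 0 0 0 0'
python3 - <<'E'
from go import *
to(.6165,-.1815,.1898)
snap('scene','s10')
crop('s10',165,110,365,260,4,'s10c')
E
```

```text
time_s: 12.58
position: [0.6561, -0.1392, 0.2269]
eef_rot: [-0.0, 0.996, 0.094, -0.0]
wrist_force: [-0.3, -0.0, 0.2]
grip_width: 0.002
t 12.58 now rot-frame [ 0.6166 -0.1515  0.2269] toolx yaw 10.83 F(shaker) [-0.3  0.   0.2] gw 0.002 q [-0.23  0.51  1.54 -0.    1.09 -0.42] DELTA tool mm [ 0.  14.5 10. ]
time_s: 13.0
position: [0.6602, -0.1584, 0.203]
eef_rot: [0.0, 0.996, 0.095, -0.0]
wrist_force: [0.4, -0.7, -0.4]
grip_width: 0.0
t 13.0 now rot-frame [ 0.6168 -0.1711  0.203 ] toolx yaw 10.87 F(shaker) [ 0.3 -0.8 -0.4] gw 0.0 q [-0.25  0.55  1.53 -0.    1.06 -0.44] DELTA tool mm [-0.3 10.4 13.2]
```

View pics/s10c.png

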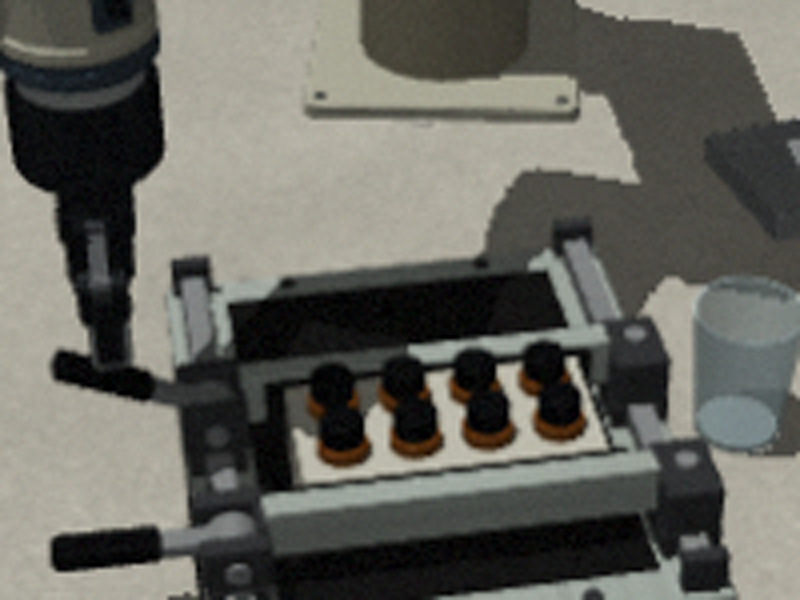

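```bash
python3 -m pendant '0 6 6 0 0;0 5 6 0 0;0 3 6 0 0;0 0 6 0 0;0 0 0 0 0'
python3 - <<'E'
from go import *
to(.6165,-.185,.1745)
E
python3 -m pendant '0 0 4 0 0;0 0 0 0 0'
python3 - <<'E'
from go import *
to(.6165,-.185,.1745)
E
```

```text
time_s: 13.47
position: [0.6631, -0.1729, 0.1783]
eef_rot: [0.001, 0.995, 0.095, 0.0]
wrist_force: [-0.2, 0.3, 0.5]
grip_width: -0.001
t 13.47 now rot-frame [ 0.6169 -0.1859  0.1783] toolx yaw 10.88 F(shaker) [-0.1  0.4  0.5] gw -0.001 q [-0.27  0.59  1.53 -0.    1.02 -0.46] DELTA tool mm [-0.4 -0.9  3.8]
time_s: 13.63
position: [0.663, -0.1728, 0.1751]
eef_rot: [0.001, 0.995, 0.095, 0.0]
wrist_force: [0.8, -0.5, -0.2]
grip_width: 0.001
t 13.63 now rot-frame [ 0.6168 -0.1858  0.1751] toolx yaw 10.88 F(shaker) [ 0.7 -0.6 -0.2] gw 0.001 q [-0.27  0.59  1.53 -0.    1.02 -0.46] DELTA tool mm [-0.3 -0.8  0.6]
```

```bash
python3 -m pendant '0 0 2 0 0;0 0 0 0 0'
python3 - <<'E'
from go import *
to(.6165,-.185,.1745)
E
python3 -m pendant '0 0 2 0 0;0 0 0 0 0'
python3 - <<'E'
from go import *
to(.6165,-.185,.1745)
snap('scene','s11')
crop('s11',165,110,365,260,4,'s11c')
E
```

```text
time_s: 13.8
position: [0.6631, -0.1727, 0.1746]
eef_rot: [0.001, 0.995, 0.095, 0.0]
wrist_force: [-2.2, -2.3, 8.1]
grip_width: -0.002
t 13.8 now rot-frame [ 0.6169 -0.1858  0.1746] toolx yaw 10.88 F(shaker) [-2.6 -1.9  8.1] gw -0.002 q [-0.27  0.59  1.54 -0.    1.01 -0.46] DELTA tool mm [-0.4 -0.8  0.1]
time_s: 13.97
position: [0.6632, -0.1727, 0.1742]
eef_rot: [0.001, 0.995, 0.095, 0.001]
wrist_force: [-5.6, -2.0, 19.4]
grip_width: -0.004
t 13.97 now rot-frame [ 0.6171 -0.1858  0.1742] toolx yaw 10.89 F(shaker) [-5.9 -0.9 19.4] gw -0.004 q [-0.27  0.59  1.54 -0.    1.01 -0.46] DELTA tool mm [-0.6 -0.8 -0.3]
```

View pics/s11c.png

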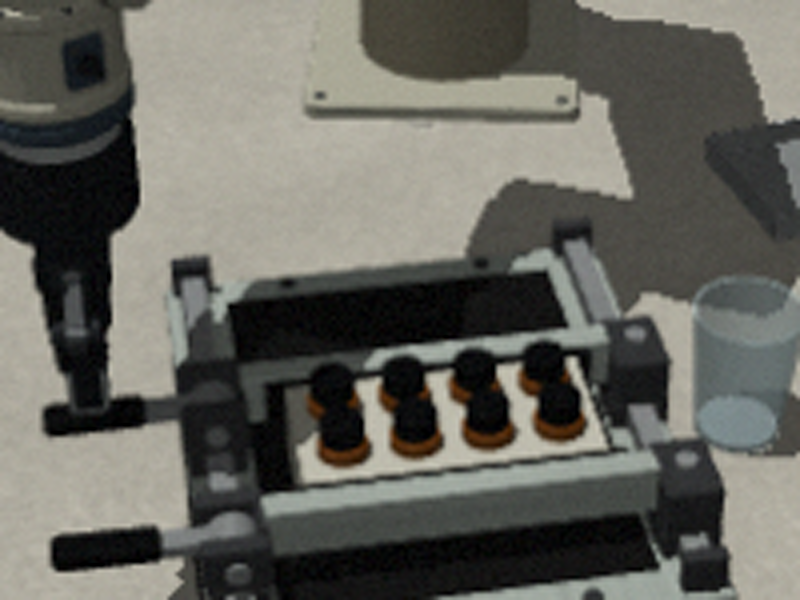

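```bash
python3 -m pendant '0 0 2 0 0;0 0 0 0 0;0 0 0 0 0'; python3 -m pendant '0 0 -4 0 0;0 0 -30 0 0;0 0 -38 0 0;0 0 -38 0 0;0 0 0 0 0'; python3 -m pendant '-30 20 0 0 0;-33 22 0 0 0;-33 22 0 0 0;-33 22 0 0 0;-33 22 0 0 0';  python3 -m pendant '-33 20 0 0 0;-33 20 0 0 0;-33 20 0 0 0;-33 20 0 0 0;0 0 0 0 0'
python3 - <<'E'
from ov import *
from go import to
to(.5,-.3,.3)
snap('top','t12');snap('scene','s12')
crop('s12',165,155,365,305,4,'s12c')
overlay('t12','ov12',11.2,.7245-.108,-.1125,.7245,rack=(.67050*np.cos(np.radians(11.2))+.1125*np.sin(np.radians(11.2)),.6705*np.sin(np.radians(11.2))-.1145*np.cos(np.radians(11.2)),11.2))
E
```

```text
time_s: 14.27
position: [0.6634, -0.1728, 0.1739]
eef_rot: [0.001, 0.995, 0.095, 0.001]
wrist_force: [-10.6, -0.9, 28.9]
grip_width: 0.001
time_s: 14.68
position: [0.6662, -0.1727, 0.2877]
eef_rot: [0.002, 0.995, 0.095, 0.006]
wrist_force: [1.7, -0.5, 1.6]
grip_width: -0.006
time_s: 15.1
position: [0.5225, -0.3091, 0.2788]
eef_rot: [-0.0, 0.995, 0.095, -0.0]
wrist_force: [0.2, -0.2, 0.3]
grip_width: 0.001
time_s: 15.52
position: [0.4051, -0.4153, 0.2789]
eef_rot: [0.0, 0.996, 0.093, -0.001]
wrist_force: [1.1, 0.1, -0.7]
grip_width: -0.002
t 15.52 now rot-frame [ 0.3167 -0.3736  0.2789] toolx yaw 10.63 F(shaker) [ 1.2 -0.1 -0.7] gw -0.002 q [-0.82  0.32  1.7  -0.    1.12 -1.  ] DELTA tool mm [182.5 -75.4 -21.5]
```

View pics/ov12.png

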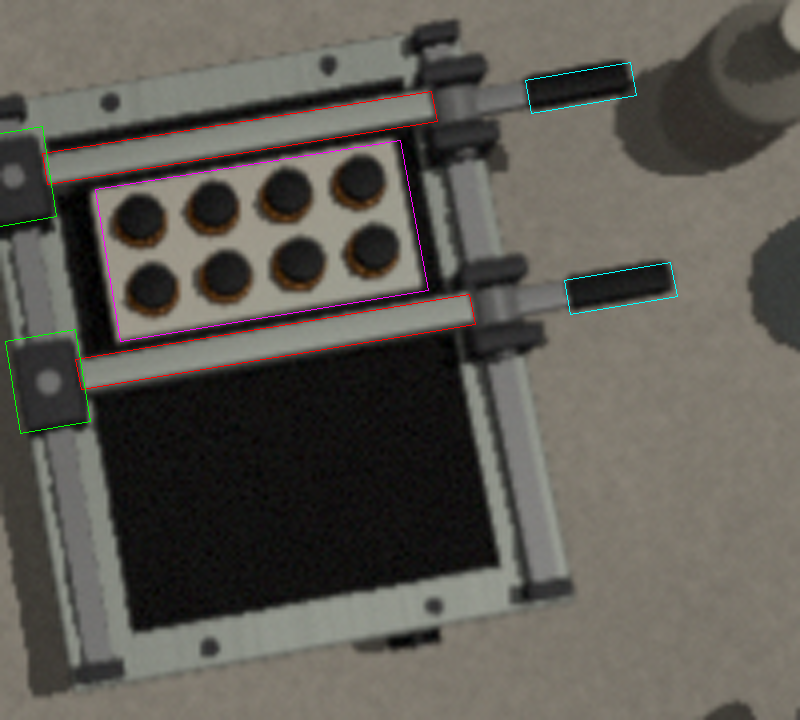

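View pics/s12c.png

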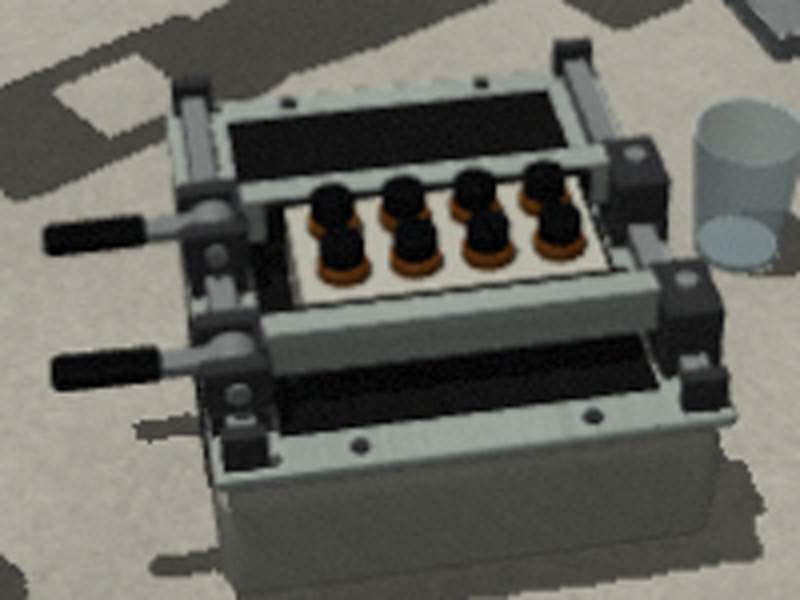

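View pics/t12.png

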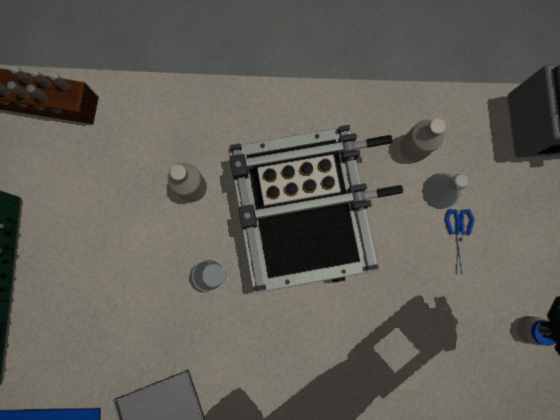

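The overlay matches a rack held square (bars 108 mm apart), both levers are down, and the glassware, bottles and scissors haven't moved. I'm handing in.

```bash
python3 -c "
from cell import finish_job
print(finish_job())"
```

```text
the job is handed in; nothing more can be done
None
```

The rack is clamped square between the two bars with the near lever locked down, and I handed the job in at about 15.6 s of the 58 s allowed.

- **Release:** I pinched the near lever and lifted it to roughly upright. As the cam let go, the bar moved about 4 mm toward the robot, probably because my grip was a few mm off centre. I then pushed the bar forward past that point.
- **Slide:** I pushed the bar with closed fingers at the middle of its back face. It stopped firmly within about 0.2 mm of the expected position, and a push of up to 27 N did not move it further.
- **Lock:** I pressed the lever down from above with closed fingers, so as not to pull the unlocked bar along its rails. It stopped at the expected "down" height and held there under 29 N.

**Last checks:**
- **Fit:** in the top picture, the bars and rack line up with the outline for a rack held square (bars 108 mm apart), to within about 1 mm. That is close to the 2 mm camera calibration limit.
- **Levers:** both look level and parallel. I judged the lever angle from the pictures and the firm stop, not from a direct reading.
- **Surroundings:** the far bar, its lever, and the glassware, bottles and scissors look unmoved.
- **Robot:** the gripper is clear of everything. No check failed.

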